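Square up a bangle-bending jig in its locating corner

TASK

Push the bending jig across the steel bench plate until its long far edge lies flush along the fixed rail and its end is butted up against the square stop (the rectangular block at one end of the rail, not the round post at the other). Push the jig only by the edges of its slab, keep your fingers off the round former and pin on top of it, do not lift or tip it, and leave everything else on the bench where it is. Finish with the jig at rest and your hand clear of it.

Things in the scene. Friction and masses are not known exactly. Their poses are not given: they have to be found in the camera images.
- jig: Bangle-bending jig, loose, to be pushed: plain aluminium slab 100 mm (its x) by 130 mm (its y) by 20 mm high, about 0.5 to 0.9 kg, lying flat on the steel bench plate, sliding with friction coefficient about 0.5 to 0.7. Origin at the centre of the slab's underside, z up. It starts between robot and rail, up to 0.3 rad askew to it; the +x long face is the one that goes to the rail.
- former: The steel parts standing fixed on top of the jig, not to be touched: a round former 48 mm in diameter, 28 mm tall, and a pin 12 mm in diameter, 26 mm tall, whose axis lies 42 mm along +y of the former's. Origin: centre of the former's foot, which is 12 mm along -y of the jig's origin and 20 mm above the jig's underside.
- rail: Straight steel rail bolted to the bench plate, fixed: 24 mm (its x) by 400 mm (its y) by 28 mm high, with two 3 mm screw heads on top. Origin at the centre of its underside, on top of the bench plate (the plate is 6 mm thick, so its top is at z = 0.006). Its straight face towards the robot is the plane 12 mm along -x of the origin. Its position and yaw vary.
- square_stop: Square stop, fixed: rectangular steel block 60 mm (its x) by 30 mm (its y) by 32 mm high with two 3 mm screw heads, its axes parallel to the rail's, one 30 mm end against the rail's front face, 170 mm from the rail's middle, at either the left or the right end. Origin: centre of its underside. Its flat face that looks to the rail's middle lies 15 mm from the origin along its y.
- round_post: Round steel post 30 mm in diameter, 32 mm high plus a 3 mm screw head, fixed, at the other end of the rail from the square stop, 170 mm from the rail's middle and its axis 30 mm in front of the rail's face. Not the stop to use. Origin: centre of its underside.
- bangle: Loose bystander, to be left alone: brass ring 64 mm across, 8 mm high, lying flat beside the jig on the left. Origin: centre of its underside.
- punch: Loose bystander, to be left alone: steel doming punch standing upright on a 28 mm foot, 56 mm tall, beside the jig on the right. Origin: centre of its foot.
- screwdriver: Loose bystander, to be left alone: screwdriver with red handle, lying at the left. Origin on its underside, its x along the shaft.
- mallet: Loose bystander, to be left alone: small hammer lying at the right. Origin on its underside, its x along the handle.
- big_bangle: Loose bystander, to be left alone: brass ring 72 mm across, 8 mm high, lying flat at the right, nearer the robot. Origin: centre of its underside.
- oil_jar: Loose bystander, to be left alone: small amber glass jar with black cap, 44 mm across, 55 mm tall, at the left. Origin: centre of its underside.
Mind the look-alikes: they are no part of the job. Of the things shaped like the jig, the aluminium one is meant.

How it is judged:
At the end, for the whole second after the job is handed in: The jig lies flat and at rest, its long face within 2.5 mm of the rail's face and parallel to it within 0.03 rad (1.7 degrees), its end within 2.5 mm of the square stop's inner face, and the robot is clear of it (angle between the y axis of jig and the y axis of rail, either way round below 0.03 rad and x of jig in the frame of rail between -0.0645 and -0.058 m and y of jig in the frame of square_stop between -0.0825 and 0.0825 m and y of jig in the frame of rail between -0.1 and 0.1 m and height (world z) of jig below 0.009 m and angle between jig's own z axis and vertical below 0.05 rad and linear speed of jig below 0.01 m/s and contact force between the fingers and jig below 0.2 N); the robot touches nothing.
It fails at once if the jig is lifted or tipped (raised over 8 mm or tilted over 0.12 rad) (height (world z) of jig above 0.014 m or angle between jig's own z axis and vertical above 0.12 rad).
It fails at once if the fingers touch the former or pin on the jig (over 1 N) (contact force between the fingers and former above 1 N).
It fails at once if a bystander is disturbed (moved over 15 mm) (distance of any of bangle, punch, screwdriver, mallet, big_bangle, oil_jar from where it was at the start of the episode above 0.015 m).
It also fails if it takes over 56 s, if anything falls off the work surface, if the arm or the gripper's body presses on something with over 40 N, if the wrist force passes 120 N, or if a joint passes its speed limit or range.

ROBOT

A 7-joint arm with a two-finger parallel gripper is mounted at the origin on the work surface. World frame = base frame: x ahead of the robot, y to its left, z up, the work surface at z = 0. Lengths are in m, angles in rad, forces in N, time in s.
With the tool pointing down it reaches from about 0.425 to 0.975 m from the base axis. Payload 16.7 kg.
Tool frame: the origin (TCP) lies on the mounting face of the last link; the fingertips stand 173 mm ahead of it and the grasp point (between the pads) lies 155 mm ahead of it; z points along the fingers, y is the line along which they close (so a half turn about z gives the same grasp; the last joint's range is limited). The gripper opens to 85 mm and grips with 20 to 120 N. Pads are 22 mm wide; open, the fingers measure 114 mm over their backs; the gripper's body (76 mm by 85 mm) begins 54 mm behind the grasp point. The pads swing forward as they close: fully open they stand 13 mm farther back than shut.
Start: joints at [1.159, 0.426, 0.074, 1.606, -0.034, 1.111, -0.067], TCP at [0.175, -0.652, 0.405] pointing down, gripper open.
Joint ranges: [-2.85, 2.85], [-0.5, 2.14], [-1.23, 1.37], [0.21, 2.46], [-1.02, 4.16], [0.16, 2.05], [-2.73, 2.73]. Speed limits (rad/s): [1.89, 1.89, 2.39, 2.39, 3.01, 3.01, 3.01].

INTERFACE

Orientations are given as a unit quaternion [x, y, z, w].
In Python, from rig import readout, eyes, arm gives the robot as it stands.
- The arm moves only by the tool step_arm, never from a script. Its argument "deltas" is one flat list of numbers, 6 for each row, row after row: the shift along the world's x, y, z normalised to -1 to 1, where 1 is 400 mm, then the turn, a rotation vector about the world's x, y, z normalised to -1 to 1, where 1 is 360 degrees. A call has 1 to 20 rows; each row is the pose to reach, as a shift and turn from the pose commanded when the call began, turning the shorter way round; what a row does not reach only later rows make up. A row lasts 1/12 s, in which the tool goes at most 41.7 mm and 7.16 degrees, less where a joint would pass 70% of its speed; a pose out of reach is approached as far as the arm can. A call with a number of a shift or a turn outside -1 to 1 is refused whole. A call with a gripper value outside its range is refused whole. "claw" is the gripper's target within -1 to 1 (shut at 1, half-way at 0, fully open at -1), set as the call begins (left out, the last holds). The fingers move at their own pace and stop on an object; the grip force is fixed at half the most. Time passes only in rows, so rows that repeat a pose let the fingers close. It gives the time, the measured TCP pose, the force, the opening and the grip force at its end, in the units of the state.
- readout.get_state(): the state, without advancing time (a new reading comes with each control period).
- eyes.read_camera(name): name is "scene" or "top"; returns (picture, depth): 400x640x3 uint8, red, green, blue; 400x640 float32, m along the optical axis (not along the pixel's ray), 0 where there is no reading.
- eyes.camera_params(name): a dict with "fx", "fy", "cx", "cy" (pixels), "xyz" and "rotation" of the camera in the world. Camera axes: x right, y up, looking along -z (the intrinsics and any distortion apply to the point x, -y, -z); pixel columns grow to the right and rows downward; lengths in m; the calibration is good to about 2 mm. A picture is of the moment at which its call begins. camera_params takes no time and is no camera call.
- arm.sign_off(): hands the job in; it is judged then, once.
The state is a dict: "time": time; "joint_pos": joint angles; "joint_velocities": joint speeds; "joint_torque": joint torques, N m; "position": TCP position; "eef_rot": TCP orientation; "contact_force": force on the tool from outside, world axes, zero at the start; "wrist_torque": the same for the moment, N m; "gripper_width": finger opening in m; "finger_force": force on a finger pad.
Only numpy, scipy, OpenCV 4.12 (cv2) and the standard library are available. Lean on these libraries where they do the work, as an engineer would, in place of code of your own. Each camera call takes 0.05 s, during which the arm holds its last target. There are 200 camera calls.

## Working session

There is one attempt and no reset: what is moved stays moved. The work goes in short steps, Python scripts to look and compute and a tool call to move; the robot and the scene stay as the last step left them, time stands still between calls to the robot, and variables do not carry over. Pictures are saved under pics/ and viewed, at most 10 in all, crops included, and the job is handed in when it is done.

Besides the shell and the picture viewer there is one more tool, called after "Call:" as name(argument=value, ...), one argument or row to a line, values as JSON. step_arm: Moves the arm, as the interface text tells. Its arguments: {"type":"object","properties":{"deltas":{"type":"array"},"claw":{"type":"number"}},"required":["deltas"]}

```bash
mkdir -p pics; python3 - <<'E'
from rig import readout, eyes, arm
import cv2,numpy as np
s=readout.get_state(); print({k:np.round(v,3).tolist() for k,v in s.items()})
for n in("top","scene"):
    p,d=eyes.read_camera(n); np.savez(f"{n}0.npz",p=p,d=d); cv2.imwrite(f"pics/{n}0.png",p[:,:,::-1]); print(eyes.camera_params(n))
E
```

```text
{'time': 0.0, 'joint_pos': [1.16, 0.427, 0.074, 1.607, -0.034, 1.111, -0.067], 'joint_velocities': [-0.001, -0.001, -0.001, 0.0, 0.0, 0.0, -0.001], 'joint_torque': [0.0, -94.982, 3.761, -46.353, 0.019, 0.01, -0.0], 'position': [0.175, -0.652, 0.404], 'eef_rot': [0.991, 0.13, -0.0, -0.001], 'contact_force': [0.075, -0.104, 0.458], 'wrist_torque': [-0.032, -0.026, 0.028], 'finger_force': 0.0, 'gripper_width': 0.085}
{'fx': 365.26388477784843, 'fy': 365.26388477784843, 'cx': 315.18100590613557, 'cy': 198.93796673807822, 'xyz': array([0.24394432, 0.0014407 , 1.06133972]), 'rotation': array([-0.07414264,  0.08089933,  0.72501408, -0.67993584])}
{'fx': 361.05280951061735, 'fy': 361.05280951061735, 'cx': 321.4885134652008, 'cy': 202.7537390257332, 'xyz': array([ 0.81107765, -0.48689161,  0.67419417]), 'rotation': array([0.36513743, 0.12405974, 0.27641575, 0.88027165])}
```

View pics/top0.png

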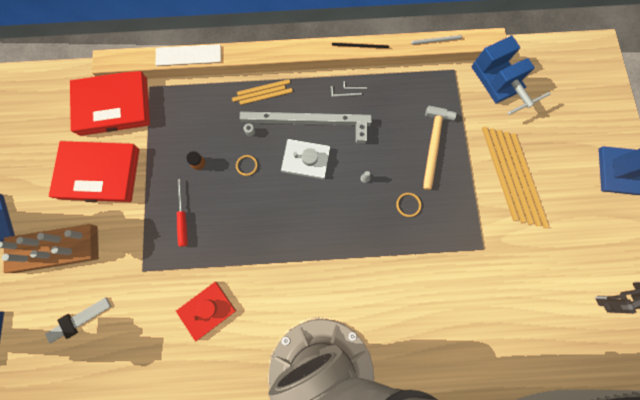

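View pics/scene0.png

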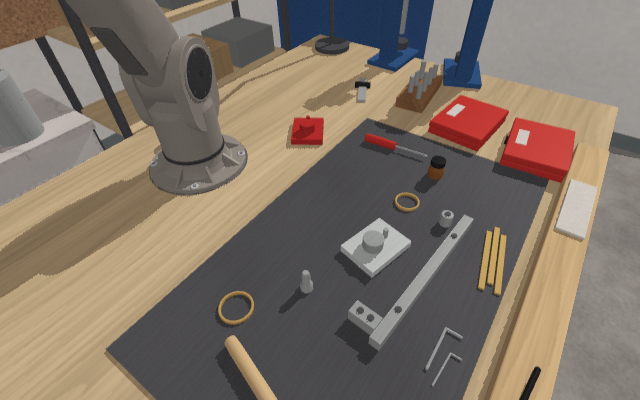

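The top view shows the jig at about (305,158) and the rail from (240,116) to (372,122). The square stop is at its right end (362,130), the round post at (249,129), the bangle at (246,165) and the punch at (366,177). Next I rectify both views at the top-face heights.

```bash
cat > h.py <<'E'
import numpy as np,cv2
from scipy.spatial.transform import Rotation as R
from rig import eyes
X0,X1,Y0,Y1,S=0.40,0.80,-0.32,0.32,0.001  # rectified: row0 = X1, col0 = Y1
def rect(n,p,z,interp=cv2.INTER_LINEAR):
    c=eyes.camera_params(n); M=R.from_quat(c["rotation"]).as_matrix()
    x=np.arange(X1,X0,-S); y=np.arange(Y1,Y0,-S); xx,yy=np.meshgrid(x,y,indexing="ij")
    q=(np.stack([xx,yy,0*xx+z],-1)-c["xyz"])@M
    u=c["fx"]*q[...,0]/-q[...,2]+c["cx"]; v=c["cy"]-c["fy"]*q[...,1]/-q[...,2]
    return cv2.remap(p,u.astype("f4"),v.astype("f4"),interp)
def cloud(n,d):
    c=eyes.camera_params(n); M=R.from_quat(c["rotation"]).as_matrix()
    v,u=np.mgrid[0:400,0:640]
    q=np.stack([(u-c["cx"])/c["fx"]*d,-(v-c["cy"])/c["fy"]*d,-d],-1)
    return q@M.T+c["xyz"]
E
python3 - <<'E'
from h import *
out=[]
for n in("top","scene"):
    f=np.load(n+"0.npz"); r=rect(n,f["p"],0.026); 
    w=cloud(n,f["d"]); 
    for nm,(xa,xb,ya,yb,za,zb) in dict(jig=(.45,.68,-.1,.15,.020,.031),rail=(.6,.76,-.25,.3,.029,.044),plate=(.5,.6,.0,.05,-.02,.015)).items():
        m=(w[...,0]>xa)&(w[...,0]<xb)&(w[...,1]>ya)&(w[...,1]<yb)&(w[...,2]>za)&(w[...,2]<zb)
        print(n,nm,m.sum(),w[m].mean(0).round(4),np.median(w[m][:,2]) , cv2.minAreaRect(w[m][:,:2].astype("f4")) if m.sum() else 0)
    out.append(r[::1,80:560])
cv2.imwrite("pics/r0.png",np.vstack(out)[:,:,::-1][::1][:800])
im=np.hstack([cv2.resize(o,None,fx=.8,fy=.8) for o in out]); cv2.imwrite("pics/r0.png",im[:,:,::-1]); print(im.shape)
E
```

```text
top jig 1141 [0.6013 0.0061 0.0252] 0.025137393684732556 ((0.6040925979614258, 0.004251755774021149), (0.13042277097702026, 0.10257252305746078), 76.61823272705078)
top rail 1273 [ 0.7188 -0.0177  0.034 ] 0.03366016457151444 ((0.6740521788597107, 0.0017539113759994507), (0.39873045682907104, 0.1436057686805725), 85.1480484008789)
top plate 327 [0.5303 0.0257 0.0054] 0.005242274113230305 ((0.5319566130638123, 0.024776363745331764), (0.050117649137973785, 0.06348364800214767), 89.1209487915039)
scene jig 1607 [ 0.6063 -0.0022  0.0271] 0.02731502303622746 ((0.6016750931739807, 0.00574098527431488), (0.1328035593032837, 0.1016823798418045), 76.07455444335938)
scene rail 2746 [ 0.711  -0.0475  0.036 ] 0.03565844760274317 ((0.6725823879241943, 0.0041244179010391235), (0.4008071720600128, 0.1400415599346161), 84.96725463867188)
scene plate 271 [0.5219 0.0256 0.0075] 0.0074627057916736295 ((0.5230734944343567, 0.025197478011250496), (0.04951312020421028, 0.04619922116398811), 87.87692260742188)
(320, 768, 3)
```

View pics/r0.png

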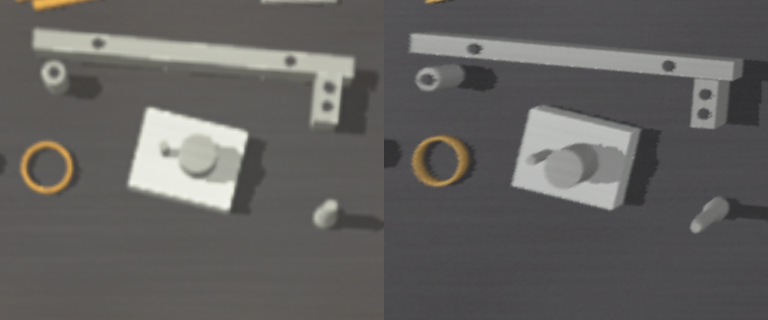

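Both rectified views agree: the jig centre is near (0.603, 0.005) with yaw about -0.238, and the stop is at the -y end. I'll get the rail, stop, punch and bangle poses now.

```bash
cat > m.py <<'E'
from h import *
def measure(n,d,verbose=True):
    w=cloud(n,d); 
    def sel(xa,xb,ya,yb,za,zb): 
        m=(w[...,0]>xa)&(w[...,0]<xb)&(w[...,1]>ya)&(w[...,1]<yb)&(w[...,2]>za)&(w[...,2]<zb); return w[m][:,:2].astype("f4")
    return sel
E
python3 - <<'E'
from m import *
for n in("top","scene"):
    s=measure(n,np.load(n+"0.npz")["d"])
    r=s(.69,.80,-.15,.23,.030,.037); print(n,"rail(part)",cv2.minAreaRect(r))
    a=s(.63,.80,-.28,.30,.029,.043)
    # rail line: far edge of top
    print(" L bbox",cv2.minAreaRect(a))
    print(" post",s(.66,.715,.12,.24,.029,.043).mean(0)," punch",[s(.5,.57,-.2,-.13,.03,.07).mean(0)], " bangle",cv2.minEnclosingCircle(s(.55,.65,.12,.24,.010,.018)))
    st=s(.60,.69,-.25,-.12,.031,.043); print(" stop front",cv2.minAreaRect(st))
    print(" former",cv2.minEnclosingCircle(s(.55,.65,-.08,.08,.049,.062)))
E
```

```text
top rail(part) ((0.7122758626937866, 0.0250445157289505), (0.34799325466156006, 0.06948119401931763), 84.86797332763672)
 L bbox ((0.6863390803337097, 0.0011625736951828003), (0.39963048696517944, 0.11902004480361938), 85.1480484008789)
 post [0.70181626 0.16970822]  punch [array([ 0.53185195, -0.16806985], dtype=float32)]  bangle ((0.5999771952629089, 0.16693979501724243), 0.04766825586557388)
 stop front ((0.6676744222640991, -0.16766151785850525), (0.027635052800178528, 0.046308357268571854), 85.03028869628906)
 former ((0.601868212223053, 0.004090440459549427), 0.034729570150375366)
scene rail(part) ((0.7114129662513733, 0.025872334837913513), (0.3506661653518677, 0.06649547070264816), 84.96725463867188)
 L bbox ((0.6855778098106384, 0.002979978919029236), (0.4008071720600128, 0.11395013332366943), 84.96725463867188)
 post [0.7028763  0.16735002]  punch [array([ 0.5358292 , -0.17208466], dtype=float32)]  bangle ((0.5916945338249207, 0.18121808767318726), 0.0630553811788559)
 stop front ((0.6669682860374451, -0.16653773188591003), (0.030814912170171738, 0.04824485257267952), 84.26868438720703)
 former ((0.6018283367156982, 0.005235500633716583), 0.03600971773266792)
```

Call:
step_arm(
  deltas=[0.43, 0.83, 0, 0, 0, -0.0553, 0.43, 0.83, 0, 0, 0, -0.0553, 0.43, 0.83, 0, 0, 0, -0.0553, 0.43, 0.83, 0, 0, 0, -0.0553, 0.43, 0.83, 0, 0, 0, -0.0553, 0.43, 0.83, 0, 0, 0, -0.0553, 0.43, 0.83, 0, 0, 0, -0.0553, 0.43, 0.83, 0, 0, 0, -0.0553, 0.43, 0.83, 0, 0, 0, -0.0553, 0.43, 0.83, 0, 0, 0, -0.0553],
  claw=-1,
)

```text
time: 0.93
position: [0.3498, -0.3139, 0.4048]
eef_rot: [0.999, -0.039, 0.0, -0.001]
contact_force: [2.2, -0.7, 0.9]
gripper_width: 0.0853
finger_force: 0.0
```

Call:
step_arm(
  deltas=[0.42, 0.815, -0.3, 0, 0, 0, 0.42, 0.815, -0.3, 0, 0, 0, 0.42, 0.815, -0.3, 0, 0, 0, 0.42, 0.815, -0.3, 0, 0, 0, 0.42, 0.815, -0.3, 0, 0, 0, 0.42, 0.815, -0.3, 0, 0, 0, 0.42, 0.815, -0.3, 0, 0, 0, 0.42, 0.815, -0.3, 0, 0, 0, 0.42, 0.815, -0.3, 0, 0, 0, 0.42, 0.815, -0.3, 0, 0, 0, 0.42, 0.815, -0.475, 0, 0, 0, 0.42, 0.815, -0.475, 0, 0, 0, 0.42, 0.815, -0.475, 0, 0, 0, 0.42, 0.815, -0.475, 0, 0, 0],
)

```text
time: 2.1
position: [0.5142, 0.006, 0.214]
eef_rot: [0.999, -0.043, -0.002, 0.0]
contact_force: [0.9, -0.7, 0.2]
gripper_width: 0.0852
finger_force: 0.0
```

```bash
python3 - <<'E'
from h import *; from rig import readout
s=readout.get_state(); print(s["position"],s["eef_rot"],s["contact_force"])
p,d=eyes.read_camera("scene"); np.savez("s1.npz",p=p,d=d)
w=cloud("scene",d); m=(w[...,0]>.46)&(w[...,0]<.56)&(w[...,1]>-.06)&(w[...,1]<.09)&(w[...,2]>.015)&(w[...,2]<.12)
q=w[m]; o=np.argsort(q[:,2]); print(m.sum(),q[o[:12]].round(3))
cv2.imwrite("pics/s1.png",cv2.resize(p[150:320,230:470],None,fx=3,fy=3)[:,:,::-1])
E
```

```text
[0.51421433 0.00598681 0.21399591] [ 9.99086044e-01 -4.27117719e-02 -1.66499020e-03  9.59223330e-05] [ 0.90245519 -0.65716588  0.15487805]
524 [[ 0.554 -0.049  0.016]
 [ 0.551 -0.048  0.017]
 [ 0.557 -0.051  0.017]
 [ 0.544 -0.047  0.018]
 [ 0.541 -0.046  0.018]
 [ 0.548 -0.049  0.019]
 [ 0.557 -0.05   0.019]
 [ 0.554 -0.049  0.019]
 [ 0.551 -0.049  0.021]
 [ 0.56  -0.05   0.022]
 [ 0.544 -0.047  0.022]
 [ 0.553 -0.049  0.022]]
```

View pics/s1.png

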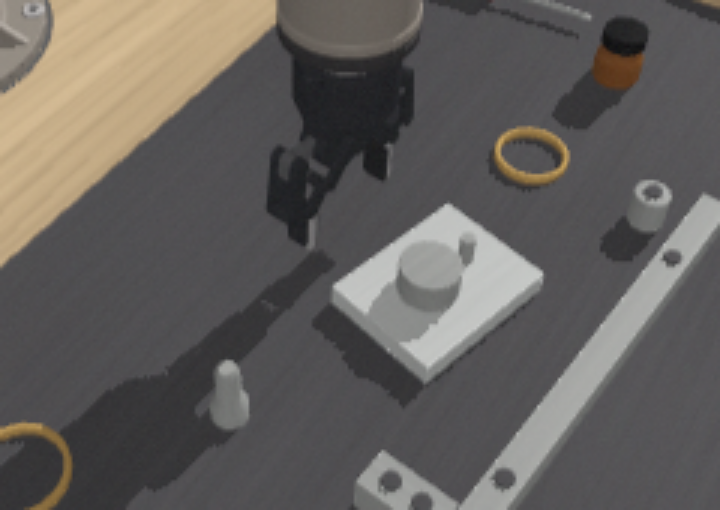

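The picture shows the right fingertip at crop (305,245), behind the jig's near edge and clear of it. I'll read its height from the depth image.

```bash
python3 - <<'E'
from h import *
w=cloud("scene",np.load("s1.npz")["d"])
for v in range(222,238,2): print(v,[w[v,u].round(3).tolist() for u in (328,331,334)])
E
```

```text
222 [[0.52, -0.068, 0.114], [0.514, -0.048, 0.092], [0.52, -0.045, 0.092]]
224 [[0.519, -0.067, 0.106], [0.514, -0.048, 0.086], [0.52, -0.045, 0.086]]
226 [[0.507, -0.049, 0.075], [0.514, -0.048, 0.079], [0.519, -0.043, 0.077]]
228 [[0.507, -0.049, 0.069], [0.515, -0.049, 0.074], [0.519, -0.044, 0.071]]
230 [[0.481, -0.012, 0.01], [0.514, -0.048, 0.066], [0.52, -0.045, 0.067]]
232 [[0.483, -0.015, 0.007], [0.489, -0.011, 0.007], [0.811, -0.487, 0.674]]
234 [[0.488, -0.022, 0.009], [0.493, -0.016, 0.007], [0.5, -0.014, 0.009]]
236 [[0.492, -0.027, 0.01], [0.497, -0.022, 0.007], [0.503, -0.018, 0.007]]
```

Call:
step_arm(
  deltas=[0, 0.015, -0.08, 0, 0, 0, 0, 0.015, -0.1, 0, 0, 0, 0, 0.015, -0.1125, 0, 0, 0, 0, 0.015, -0.1125, 0, 0, 0, 0, 0.015, -0.1125, 0, 0, 0],
)

```text
time: 2.57
position: [0.515, 0.0118, 0.1708]
eef_rot: [0.999, -0.043, 0.0, 0.0]
contact_force: [0.4, -0.1, -0.5]
gripper_width: 0.0855
finger_force: 0.0
```

```bash
python3 - <<'E'
from h import *; from rig import readout
s=readout.get_state(); print(s["position"],s["eef_rot"],s["contact_force"])
p,d=eyes.read_camera("scene")
w=cloud("scene",d)
for u in (328,330,332,334,336): print(u,[(v,w[v,u].round(3).tolist()) for v in range(236,266,2) if .500<w[v,u][0]<.525 and -.06<w[v,u][1]<-.03])
cv2.imwrite("pics/s2.png",cv2.resize(p[180:280,270:390],None,fx=5,fy=5)[:,:,::-1])
E
```

```text
[0.51504409 0.01177082 0.17084238] [ 9.99076872e-01 -4.29556876e-02  4.59397692e-04  2.65019882e-05] [ 0.40263004 -0.05047235 -0.53052407]
328 [(238, [0.505, -0.046, 0.03]), (242, [0.501, -0.04, 0.006]), (244, [0.505, -0.046, 0.008]), (246, [0.508, -0.051, 0.008]), (248, [0.511, -0.055, 0.006])]
330 [(238, [0.51, -0.046, 0.033]), (240, [0.51, -0.045, 0.025]), (242, [0.506, -0.039, 0.009]), (244, [0.508, -0.043, 0.007]), (246, [0.511, -0.048, 0.006]), (248, [0.516, -0.054, 0.008]), (250, [0.519, -0.058, 0.008])]
332 [(236, [0.516, -0.047, 0.045]), (238, [0.516, -0.047, 0.038]), (240, [0.514, -0.044, 0.026]), (242, [0.514, -0.044, 0.019]), (244, [0.513, -0.041, 0.008]), (246, [0.515, -0.045, 0.006]), (248, [0.519, -0.05, 0.007]), (250, [0.523, -0.056, 0.008])]
334 [(236, [0.517, -0.039, 0.038]), (238, [0.517, -0.039, 0.03]), (240, [0.517, -0.039, 0.023]), (242, [0.517, -0.04, 0.017]), (244, [0.516, -0.037, 0.006]), (248, [0.523, -0.048, 0.007])]
336 [(236, [0.521, -0.037, 0.038]), (238, [0.521, -0.037, 0.032]), (240, [0.521, -0.038, 0.025]), (242, [0.521, -0.037, 0.016]), (244, [0.521, -0.036, 0.009]), (246, [0.523, -0.039, 0.006])]
```

View pics/s2.png

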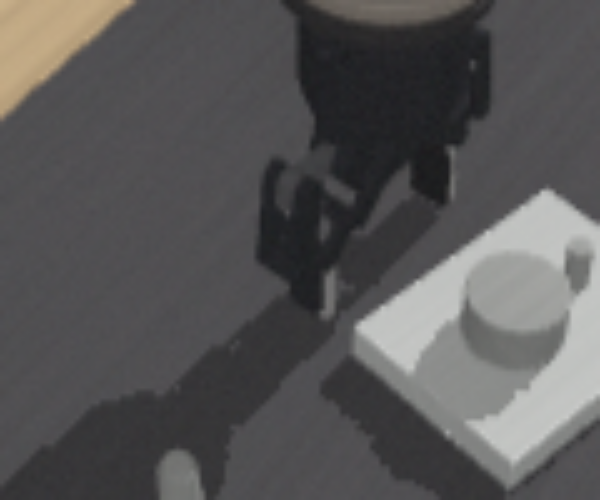

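The picture shows the right fingertip just above the plate at (320,312), behind the near slab corner (355,345). Its height is about 12 mm, which is within the slab's height. Now I push towards the rail.

Call:
step_arm(
  deltas=[0.0125, -0.0011, 0, 0, 0, 0, 0.025, -0.0022, 0, 0, 0, 0, 0.0375, -0.0033, 0, 0, 0, 0, 0.05, -0.0043, 0, 0, 0, 0, 0.0625, -0.0054, 0, 0, 0, 0, 0.075, -0.0065, 0, 0, 0, 0, 0.0875, -0.0076, 0, 0, 0, 0, 0.1, -0.0087, 0, 0, 0, 0, 0.1125, -0.0098, 0, 0, 0, 0, 0.125, -0.0108, 0, 0, 0, 0, 0.1375, -0.0119, 0, 0, 0, 0, 0.15, -0.013, 0, 0, 0, 0, 0.1625, -0.0141, 0, 0, 0, 0, 0.175, -0.0152, 0, 0, 0, 0, 0.1825, -0.0158, 0, 0, 0, 0, 0.1875, -0.0163, 0, 0, 0, 0, 0.19, -0.0165, 0, 0, 0, 0],
)

```text
time: 4.03
position: [0.5909, 0.0054, 0.1697]
eef_rot: [0.999, -0.043, -0.0, -0.0]
contact_force: [-2.7, 0.5, 0.3]
gripper_width: 0.0855
finger_force: 1.9
```

```bash
cat > j.py <<'E'
from m import *; from rig import readout
def go(tag,save=False):
    s=readout.get_state(); print(s["time"],s["position"].round(4) if hasattr(s["position"],"round") else s["position"],np.round(s["contact_force"],1))
    rx=np.array([.9963,-.0863]); ry=np.array([.0863,.9963])
    for n,zb in(("top",0.0),("scene",.0018)):
        p,d=eyes.read_camera(n); w=cloud(n,d); z=w[...,2]-zb; n_=w[...,:2]@rx; s_=w[...,:2]@ry
        bright=p.min(-1)>110
        m=(z>.021)&(z<.030)&(n_>.54)&(n_<.73)&(s_>-.13)&(s_<.16)&bright
        k,l,st,_=cv2.connectedComponentsWithStats(m.astype("u1")); b=l==1+st[1:,4].argmax()
        r=cv2.minAreaRect(np.stack([n_[b],s_[b]],-1).astype("f4")); 
        print(n,"jig n,s",np.round(r[0],4),np.round(r[1],4),"ang",round(r[2],2))
        if save: cv2.imwrite(f"pics/{n}_{tag}.png",cv2.resize(p[60:220,210:450] if n=="top" else p[150:350,260:500],None,fx=3,fy=3)[:,:,::-1])
E
python3 -c "
from j import go; go('a',True)"
```

```text
4.0333 [0.5909 0.0054 0.1697] [-2.7  0.5  0.3]
top jig n,s [0.6395 0.1202] [0.0325 0.0092] ang 33.82
scene jig n,s [0.6483 0.0647] [0.1006 0.1342] ang 0.16
```

The jig is now square to the rail, at n≈0.648, s≈0.065. I continue to the rail.

Call:
step_arm(
  deltas=[0.01, -0.0009, 0, 0, 0, 0, 0.02, -0.0017, 0, 0, 0, 0, 0.03, -0.0026, 0, 0, 0, 0, 0.035, -0.003, 0, 0, 0, 0, 0.0375, -0.0033, 0, 0, 0, 0, 0.0375, -0.0033, 0, 0, 0, 0],
)

```text
time: 4.63
position: [0.606, 0.0041, 0.1698]
eef_rot: [0.999, -0.043, 0.0, -0.0]
contact_force: [-1.1, 0.4, -0.3]
gripper_width: 0.0852
finger_force: 0.4
```

Call:
step_arm(
  deltas=[0.0025, -0.0002, 0, 0, 0, 0, 0.005, -0.0004, 0, 0, 0, 0, 0.005, -0.0004, 0, 0, 0, 0],
)

```text
time: 4.88
position: [0.6077, 0.0039, 0.1697]
eef_rot: [0.999, -0.043, -0.0, -0.0]
contact_force: [-3.4, 0.7, 2.8]
gripper_width: 0.0857
finger_force: 1.7
```

Call:
step_arm(
  deltas=[0.0025, -0.0002, 0, 0, 0, 0, 0.005, -0.0004, 0, 0, 0, 0, 0.005, -0.0004, 0, 0, 0, 0],
)

```text
time: 5.13
position: [0.6084, 0.004, 0.1694]
eef_rot: [0.999, -0.043, -0.002, 0.0]
contact_force: [-14.8, 1.7, 10.0]
gripper_width: 0.0853
finger_force: 7.3
```

Contact with the rail (15 N). I back off and lift.

Call:
step_arm(
  deltas=[-0.02, 0.0017, 0, 0, 0, 0, -0.0625, 0.0054, 0, 0, 0, 0, -0.0625, 0.0054, 0, 0, 0, 0, -0.0625, 0.0054, 0.1, 0, 0, 0, -0.0625, 0.0054, 0.2, 0, 0, 0, -0.0625, 0.0054, 0.225, 0, 0, 0, -0.0625, 0.0054, 0.225, 0, 0, 0],
  claw=-1,
)

```text
time: 5.72
position: [0.5862, 0.006, 0.2637]
eef_rot: [0.999, -0.043, 0.004, -0.0]
contact_force: [0.9, -0.4, 0.8]
gripper_width: 0.0854
finger_force: 0.0
```

```bash
python3 -c "
from j import *; print(np.round(readout.get_state()['joint_pos'],2)); go('b')"
```

```text
[ 0.12  0.46 -0.3   1.91  0.19  0.79 -1.94]
5.7167 [0.5862 0.006  0.2637] [ 0.9 -0.4  0.8]
top jig n,s [0.6208 0.0868] [0.0153 0.0068] ang 85.65
scene jig n,s [0.6647 0.0642] [0.1329 0.099 ] ang 89.71
```

Call:
step_arm(
  deltas=[0.231, 0.227, 0, 0, 0, 0.25, 0.231, 0.227, 0, 0, 0, 0.25, 0.231, 0.227, 0, 0, 0, 0.25, 0.231, 0.227, 0, 0, 0, 0.25, 0.231, 0.227, 0, 0, 0, 0.25, 0.231, 0.227, 0, 0, 0, 0.25, 0.231, 0.227, 0, 0, 0, 0.25, 0.231, 0.227, 0, 0, 0, 0.25, 0.231, 0.227, 0, 0, 0, 0.25, 0.231, 0.227, 0, 0, 0, 0.25, 0.231, 0.227, 0, 0, 0, 0.25, 0.231, 0.227, 0, 0, 0, 0.25, 0.231, 0.227, 0, 0, 0, 0.25, 0.231, 0.227, 0, 0, 0, 0.25, 0.231, 0.227, 0, 0, 0, 0.25, 0.231, 0.227, 0, 0, 0, 0.25],
  claw=0,
)

```text
time: 7.15
position: [0.677, 0.0967, 0.2589]
eef_rot: [0.738, 0.675, -0.0, -0.0]
contact_force: [0.6, 0.1, -0.4]
gripper_width: 0.0426
finger_force: 0.0
```

```bash
python3 - <<'E'
from j import *
print(np.round(readout.get_state()['joint_pos'],2)); go('c',True)
p,d=eyes.read_camera("scene"); w=cloud("scene",d); rx=np.array([.9963,-.0863]); ry=np.array([.0863,.9963])
n=w[...,:2]@rx; s=w[...,:2]@ry; m=(n>.62)&(n<.71)&(s>.135)&(s<.175)&(w[...,2]>.05)&(w[...,2]<.15)
q=np.stack([n[m],s[m],w[...,2][m]],-1); print(m.sum(),q[np.argsort(q[:,2])[:8]].round(3)); l=q[q[:,2]<.12]; print(l.min(0),l.max(0))
E
```

```text
[ 0.22  0.67 -0.65  1.66  0.47  0.97 -0.69]
7.15 [0.677  0.0967 0.2589] [ 0.6  0.1 -0.4]
top jig n,s [0.6683 0.079 ] [0.1366 0.1031] ang 89.97
scene jig n,s [0.6645 0.0642] [0.0986 0.1329] ang 0.19
405 [[0.643 0.159 0.089]
 [0.644 0.154 0.09 ]
 [0.643 0.145 0.091]
 [0.644 0.149 0.091]
 [0.639 0.144 0.091]
 [0.688 0.144 0.092]
 [0.641 0.145 0.092]
 [0.643 0.153 0.094]]
[0.63059842 0.14056093 0.08923333] [0.70077498 0.16533937 0.11981398]
```

View pics/scene_c.png

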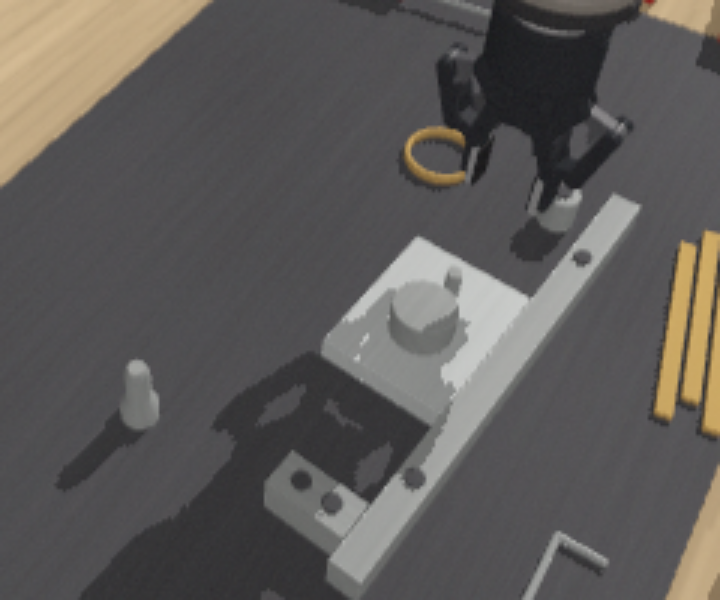

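The jig is flush with the rail. The fingers (crop 470–560, 180–210) are off its left end, clear of the bangle and post, with tips at about 0.088. I descend.

Call:
step_arm(
  deltas=[0, 0, -0.08, 0, 0, 0, 0, 0, -0.14, 0, 0, 0, 0, 0, -0.17, 0, 0, 0, 0, 0, -0.185, 0, 0, 0, 0, 0, -0.1875, 0, 0, 0, 0, 0, -0.1875, 0, 0, 0],
)

```text
time: 7.8
position: [0.6774, 0.097, 0.1853]
eef_rot: [0.737, 0.676, 0.0, 0.0]
contact_force: [0.1, 0.6, 0.3]
gripper_width: 0.0425
finger_force: 0.0
```

Call:
step_arm(
  deltas=[-0.001, -0.0125, 0, 0, 0, 0, -0.0022, -0.025, 0, 0, 0, 0, -0.0032, -0.0375, 0, 0, 0, 0, -0.0043, -0.05, 0, 0, 0, 0, -0.0054, -0.0625, 0, 0, 0, 0, -0.0065, -0.075, 0, 0, 0, 0, -0.0065, -0.075, 0, 0, 0, 0],
)

```text
time: 8.38
position: [0.6747, 0.0656, 0.1853]
eef_rot: [0.737, 0.676, 0.0, 0.0]
contact_force: [-0.2, 0.1, -0.6]
gripper_width: 0.0429
finger_force: 0.0
```

```bash
python3 -c "
from j import *; go('d',True)"
```

```text
8.3833 [0.6747 0.0656 0.1853] [-0.2  0.1 -0.6]
top jig n,s [0.6651 0.0456] [0.1298 0.0984] ang 89.68
scene jig n,s [0.6645 0.0466] [0.1317 0.0992] ang 89.87
```

View pics/scene_d.png

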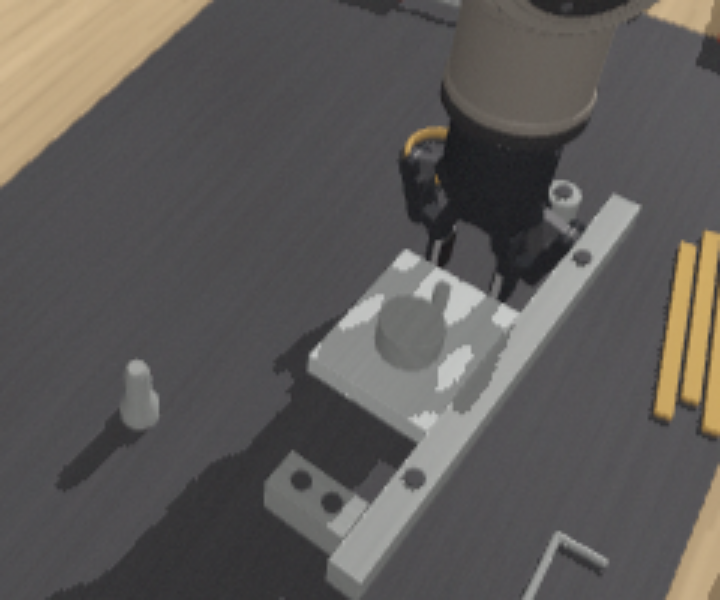

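The picture shows the jig sliding along the rail with both fingers on its left end face. Now s≈0.046 and the target is about -0.029.

Call:
step_arm(
  deltas=[-0.0011, -0.0125, 0, 0, 0, 0, -0.0022, -0.025, 0, 0, 0, 0, -0.0032, -0.0375, 0, 0, 0, 0, -0.0043, -0.05, 0, 0, 0, 0, -0.0054, -0.0625, 0, 0, 0, 0, -0.0065, -0.075, 0, 0, 0, 0, -0.0076, -0.0875, 0, 0, 0, 0, -0.0087, -0.1, 0, 0, 0, 0, -0.0097, -0.1125, 0, 0, 0, 0, -0.0108, -0.125, 0, 0, 0, 0, -0.0119, -0.1375, 0, 0, 0, 0, -0.013, -0.15, 0, 0, 0, 0, -0.0138, -0.16, 0, 0, 0, 0, -0.0145, -0.1675, 0, 0, 0, 0, -0.0147, -0.17, 0, 0, 0, 0],
)

```text
time: 9.73
position: [0.6685, -0.0018, 0.1848]
eef_rot: [0.737, 0.676, 0.0, -0.0]
contact_force: [0.3, 4.8, 2.6]
gripper_width: 0.043
finger_force: 2.6
```

Call:
step_arm(
  deltas=[-0.0004, -0.005, 0, 0, 0, 0, -0.0009, -0.01, 0, 0, 0, 0, -0.0009, -0.01, 0, 0, 0, 0],
)

```text
time: 9.98
position: [0.6682, -0.0055, 0.1848]
eef_rot: [0.737, 0.676, 0.0, -0.0]
contact_force: [-0.6, 3.2, 2.6]
gripper_width: 0.0428
finger_force: 1.5
```

Call:
step_arm(
  deltas=[-0.0002, -0.0025, 0, 0, 0, 0, -0.0004, -0.005, 0, 0, 0, 0, -0.0004, -0.005, 0, 0, 0, 0],
)

```text
time: 10.23
position: [0.668, -0.0073, 0.1847]
eef_rot: [0.737, 0.676, 0.0, -0.0]
contact_force: [0.1, 4.0, 2.6]
gripper_width: 0.0429
finger_force: 2.0
```

Call:
step_arm(
  deltas=[-0.0002, -0.0025, 0, 0, 0, 0, -0.0004, -0.005, 0, 0, 0, 0, -0.0004, -0.005, 0, 0, 0, 0],
)

```text
time: 10.48
position: [0.6678, -0.0089, 0.1847]
eef_rot: [0.737, 0.676, 0.0, -0.0]
contact_force: [-0.8, 7.1, 3.2]
gripper_width: 0.0427
finger_force: 3.1
```

Call:
step_arm(
  deltas=[-0.0002, -0.0025, 0, 0, 0, 0, -0.0004, -0.005, 0, 0, 0, 0, -0.0004, -0.005, 0, 0, 0, 0],
)

```text
time: 10.73
position: [0.6677, -0.0094, 0.1848]
eef_rot: [0.736, 0.677, 0.001, -0.001]
contact_force: [-0.1, 14.4, 1.3]
gripper_width: 0.0428
finger_force: 6.7
```

Butted against the stop (14 N). I back off, lift and look.

Call:
step_arm(
  deltas=[0.0013, 0.015, 0, 0, 0, 0, 0.0043, 0.05, 0, 0, 0, 0, 0.0065, 0.075, 0, 0, 0, 0, 0.0065, 0.075, 0, 0, 0, 0, 0.0065, 0.075, 0.1, 0, 0, 0, 0.0065, 0.075, 0.2, 0, 0, 0, 0.01, 0.25, 0.25, 0, 0, 0, 0.01, 0.3, 0.25, 0, 0, 0, 0.01, 0.3, 0.25, 0, 0, 0],
)

```text
time: 11.48
position: [0.6711, 0.1158, 0.2875]
eef_rot: [0.735, 0.678, 0.002, -0.0]
contact_force: [-0.6, 1.3, -0.1]
gripper_width: 0.0427
finger_force: 0.0
```

```bash
python3 -c "
from j import *; go('e',True)"
```

```text
11.4833 [0.6711 0.1158 0.2875] [-0.6  1.3 -0.1]
top jig n,s [0.7192 0.1484] [0.0015 0.0098] ang 0.25
scene jig n,s [ 0.6647 -0.0282] [0.0992 0.1312] ang 0.21
```

View pics/scene_e.png

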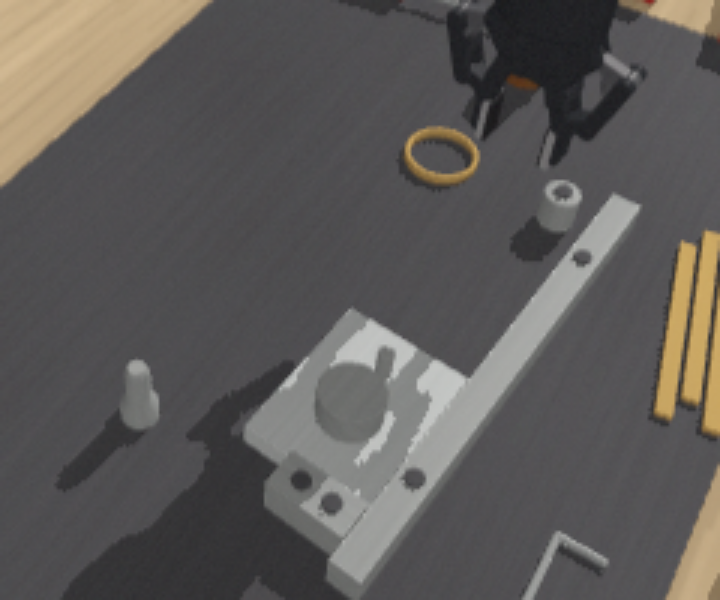

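View pics/top_e.png

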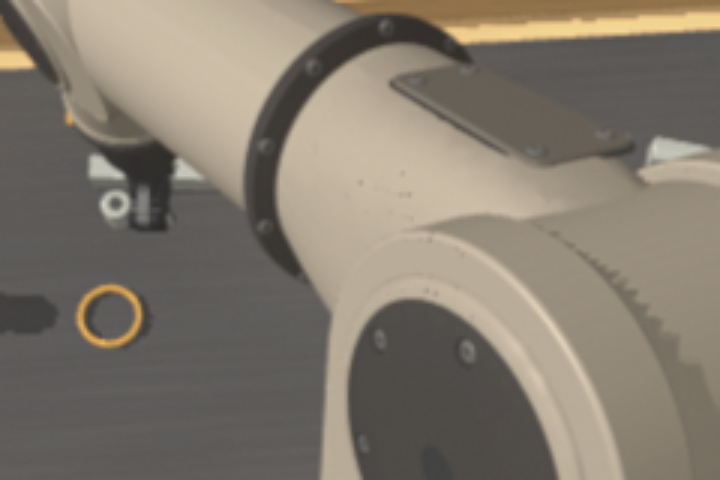

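The scene view shows the slab flush along the rail (crop 470,380 down to 370,490) and its end against the square stop (270,465). The measured pose is unchanged in n, and the hand is clear. The arm hides the jig in the top view. Handing in.

```bash
python3 -c "
from rig import arm; print(arm.sign_off())"
```

```text
the job is handed in; nothing more can be done
None
```

I handed the job in at about 11.6 s: by the scene camera the jig lies flush along the rail and butted against the square stop, with the hand clear and no bystander touched as far as I could see, but sign-off returned no verdict.

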